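# Pack a ring flange in its carrier

### The arm

A 6-joint arm with a two-finger parallel gripper is mounted at the origin on the work surface. World frame = base frame: x ahead of the robot, y to its left, z up, the work surface at z = 0. Lengths are in m, angles in rad, forces in N, time in s.
With the tool pointing down it reaches from about 0.35 to 0.775 m from the base axis. Payload 7.3 kg.
Tool frame: the origin (TCP) lies at the very end of the fingers, on their centre line; the grasp point (between the pads) lies 19 mm behind it (pinch_z is the distance from the TCP to the grasp point, in m); z points along the fingers, y is the line along which they close (so a half turn about z gives the same grasp; the last joint's range is limited). The gripper opens to 92 mm and grips with 3 to 60 N. Pads are 19 mm wide; open, the fingers measure 130 mm over their backs; the gripper's body (75 mm by 190 mm) begins 47 mm behind the grasp point.
Start: joints at [-0.146, 0.342, 1.524, -0, 1.275, -0.146], TCP at [0.525, 0, 0.202] pointing down, gripper open.
Joint ranges: [-2.53, 2.53], [-0.77, 2.02], [0.04, 2.7], [-1, 4.14], [0.28, 2.66], [-3.11, 3.11]. Speed limits (rad/s): [2.57, 2.57, 3.14, 3.14, 3.14, 3.14].

### API

Orientations are given as [roll, pitch, yaw] about the fixed x, y, z axes, in that order (R = Rz(yaw) Ry(pitch) Rx(roll)).
In Python, from cell import * gives the robot as it stands.
- The arm moves only by the tool arm_command, never from a script. Its arguments are lists of equal length, an entry for each row: "fingers": the gripper command: -1 is fully open, 1 is shut, values between are in proportion; "travel": the shift along the tool's x, y, z in m, a list of three; "dr": the turn, a rotation vector about the tool's x, y, z in degrees, a list of three. In form: {"fingers": [fingers, ...], "travel": [[x, y, z], ...], "dr": [[wx, wy, wz], ...]}. A call has 1 to 8 rows; each row is the pose to reach, as a shift and turn from the pose commanded when the call began, along the tool's axes at that moment; what a row does not reach only later rows make up. A row lasts 1/12 s, in which the tool goes at most 41.7 mm and 7.16 degrees, less where a joint would pass 70% of its speed; a pose out of reach is approached as far as the arm can. A call with a gripper value outside its range is refused whole. The fingers move at their own pace and stop on an object; "squeeze" is the grip in N (left out, the last holds). Time passes only in rows, so rows that repeat a pose let the fingers close. It gives the time, the measured TCP pose, the force, the opening and the grip force at its end, in the units of the state.
- observe(): the state, without advancing time (a new reading comes with each control period).
- read_camera(name): name is "scene" or "side" or "wrist"; returns a dict with "color" (384x512x3 uint8, blue, green, red), "z_map" (384x512 float32, m along the optical axis (not along the pixel's ray), 0 where there is no reading), "fx", "fy", "cx", "cy" (pixels), "R" (3x3) and "t" (3): a world point X has camera coordinates R X + t. Camera axes: x right, y down, z forward; pixel columns grow to the right and rows downward; lengths in m; the calibration is good to about 2 mm. A picture is of the moment at which its call begins.
- hand_in(): hands the job in; it is judged then, once.
The state is a dict: "time": time; "qpos": joint angles; "qvel": joint speeds; "joint_efforts": joint torques, N m; "tool_pos": TCP position; "tool_rot": TCP orientation; "contact_force": force on the tool from outside, world axes, zero at the start; "torque": the same for the moment, N m; "opening": finger opening in m; "grip_force": force on a finger pad.
Only numpy, scipy, OpenCV 4.12 (cv2) and the standard library are available. Lean on these libraries where they do the work, as an engineer would, in place of code of your own. Each camera call takes 0.05 s, during which the arm holds its last target. There are 200 camera calls.

### The job

Lift the top blue carrier off the pile and stand it squarely inside the yellow outlined bay, lengthwise with the bay. Then lift the bare-metal (silver) ring flange up and off its hook and stand it on edge in the slot of that carrier, fully down in the bed; set the flange down, do not let it drop. Leave the other two carriers piled where they are and the black flange hanging.

Things in the scene. Friction and masses are not known exactly. Their poses are not given: they have to be found in the camera images.
- carrier_top: blue plastic flange carrier, narrow box 160 (x) x 60 (y) x 49 mm (z), slot along its x. Origin: centre of its underside. Top one of the pile, the one to use. Side walls to grip (60 mm apart) from z 6 to z 49. Its foot, 148 x 48 x 6 mm, nests 5 mm deep in the rim of the carrier below with 2 mm play, so it lifts straight up. Both ends alike. About 0.3 kg
- seat (a point): on the top carrier, 79 mm above its origin: where the centre of the seated flange lies, flange axis along the carrier's y. The slot below is 20 mm wide; a 45 degree lead-in opens it to 32 mm between z 38 and z 44 mm of the carrier; a grey V bed in its bottom carries the flange
- carrier_mid: blue plastic flange carrier, narrow box 160 (x) x 60 (y) x 49 mm (z), slot along its x. Origin: centre of its underside. Middle one of the pile, 44 mm below the top one. Stays where it is
- carrier_low: blue plastic flange carrier, narrow box 160 (x) x 60 (y) x 49 mm (z), slot along its x. Origin: centre of its underside. Lowest of the pile, on the table. Stays where it is
- bay: packing bay: yellow outline painted on the table, 200 (x) x 100 mm (y) inside, lines 12 mm wide. Origin: its centre, on the table; x along its length
- flange: the bare-metal (aluminium) flange: ring 130 mm outside diameter, 60 mm bore, 16 mm thick. Origin: centre of the ring; its x axis is the ring's axis (the 16 mm direction). At the start it hangs upright by its bore on the hook of stand_metal. About 0.45 kg
- black_flange: the black flange: ring 130 mm outside diameter, 60 mm bore, 16 mm thick. Origin: centre of the ring; its x axis is the ring's axis (the 16 mm direction). At the start it hangs upright by its bore on the hook of stand_black. Stays there
- stand_metal: hook stand of the bare-metal flange. Grey base plate 150 x 150 x 12 mm, fixed; steel column 18 mm thick, 85 mm from the origin on the +x side, top at z 190; from there a level rod 10 mm thick runs along the stand's -x (to the robot at yaw 0), its top at z 190 mm. Origin: on the table, straight below the hanging flange
- hook_tip (a point): upturned end of stand_metal's rod: the rod's last bit, 42 to 53 mm in front of the stand's origin, turns up and ends 10 mm above the level rod, at z 200 mm; this point is its top. The hanging flange has its centre at z 160 and its top at z 225 mm
- stand_black: hook stand of the black flange, the same shape as stand_metal

How it is judged:
On the way, in this order (a step that is already met when the one before it is completed fails the run):
1. the top carrier stands released inside the bay while the bare-metal flange still hangs on its hook (x of carrier_top in the frame of bay between -0.022 and 0.022 m and y of carrier_top in the frame of bay between -0.022 and 0.022 m and angle between the x axis of carrier_top and the x axis of bay, either way round below 0.2 rad and height (world z) of carrier_top below 0.008 m and angle between carrier_top's own z axis and vertical below 0.08 rad and contact force between the fingers and carrier_top below 0.2 N and distance of flange from where it was at the start of the episode below 0.03 m), for 0.2 s.
2. the bare-metal flange has been lifted up and off its hook (horizontal distance between flange and stand_metal above 0.1 m and height (world z) of flange above 0.1 m), for 0.1 s.
At the end, for the whole second after the job is handed in: Carrier flat in the bay (22 mm along each axis, 0.2 rad); flange on edge in its slot, fully down (centre 8 mm along and across, 5 mm in height; axis 0.22 rad), released, at rest; black flange on its hook (within 30 mm), other carriers within 20 mm of their start (x of carrier_top in the frame of bay between -0.022 and 0.022 m and y of carrier_top in the frame of bay between -0.022 and 0.022 m and angle between the x axis of carrier_top and the x axis of bay, either way round below 0.2 rad and height (world z) of carrier_top below 0.008 m and angle between carrier_top's own z axis and vertical below 0.08 rad and x of flange in the frame of carrier_top between -0.008 and 0.008 m and y of flange in the frame of carrier_top between -0.008 and 0.008 m and z of flange in the frame of carrier_top between 0.074 and 0.084 m and angle between the x axis of flange and the y axis of carrier_top, either way round below 0.22 rad and distance of black_flange from where it was at the start of the episode below 0.03 m and distance of each of carrier_mid, carrier_low from where it was at the start of the episode below 0.02 m and linear speed of each of carrier_top, flange below 0.02 m/s and contact force between the fingers and flange below 0.2 N and contact force between flange and carrier_top above 1 N); the robot touches nothing.
It fails at once if the black flange knocked about (more than 40 mm) (distance of black_flange from where it was at the start of the episode above 0.04 m).
It fails at once if the two lower carriers shifted or toppled (more than 30 mm) (distance of any of carrier_mid, carrier_low from where it was at the start of the episode above 0.03 m).
It fails at once if the bare-metal flange fallen on the table (height (world z) of flange below 0.065 m).
It fails at once if the bare-metal flange let fall (moving at over 0.45 m/s while not held, a drop of about 10 mm) (linear speed of flange above 0.45 m/s and contact force between the fingers and flange below 0.05 N).
It also fails if it takes over 69 s, if anything falls off the work surface, if the arm or the gripper's body presses on something with over 40 N, if the wrist force passes 120 N, or if a joint passes its speed limit or range.

## Working session

There is one attempt and no reset: what is moved stays moved. The work goes in short steps, Python scripts to look and compute and a tool call to move; the robot and the scene stay as the last step left them, time stands still between calls to the robot, and variables do not carry over. Pictures are saved under pics/ and viewed, at most 10 in all, crops included, and the job is handed in when it is done.

Besides the shell and the picture viewer there is one more tool, called after "Emit:" as name(argument=value, ...), one argument or row to a line, values as JSON. arm_command: Moves the arm, as the interface text tells. Its arguments: {"type":"object","properties":{"fingers":{"type":"array","items":{"type":"number"}},"travel":{"type":"array","items":{"type":"array","items":{"type":"number"}}},"dr":{"type":"array","items":{"type":"array","items":{"type":"number"}}},"squeeze":{"type":"number"}},"required":["fingers","travel","dr"]}

```bash
mkdir -p pics; cat > h.py <<'E'
from cell import *
import numpy as np, cv2
def cloud(c):
    z=c["z_map"]; v,u=np.mgrid[:z.shape[0],:z.shape[1]]
    P=np.stack([(u-c["cx"])/c["fx"]*z,(v-c["cy"])/c["fy"]*z,z],-1)
    W=(P-np.array(c["t"]))@np.array(c["R"]); W[z==0]=np.nan
    return W
E
python3 - <<'E'
from h import *
a=read_camera("scene");b=read_camera("side")
np.savez("s.npz",A=cloud(a),B=cloud(b),a=a["color"],b=b["color"])
cv2.imwrite("pics/a.png",a["color"]);cv2.imwrite("pics/b.png",b["color"])
print(observe())
E
```

```text
{'time': 0.1, 'qpos': array([-1.46012276e-01,  3.42635237e-01,  1.52490549e+00, -2.00667053e-06,
        1.27540840e+00, -1.46050687e-01]), 'qvel': array([ 5.80567497e-05, -1.37567677e-03, -1.96117311e-03,  9.65046125e-04,
        9.38519414e-04, -3.47595517e-04]), 'joint_efforts': array([ 1.49919495e-03, -4.32001984e+01, -2.44694173e+01,  7.19219679e-02,
        5.25739230e-02, -9.79429342e-05]), 'tool_pos': array([5.24607967e-01, 7.28001167e-05, 2.01329317e-01]), 'tool_rot': array([-3.14025034e+00, -1.95511686e-04,  1.57083519e+00]), 'contact_force': array([ 0.42112277,  0.22311997, -0.1772942 ]), 'torque': array([-0.01496238,  0.02462021,  0.0401702 ]), 'grip_force': 0.0, 'opening': 0.09230753645031083}
```

View pics/a.png

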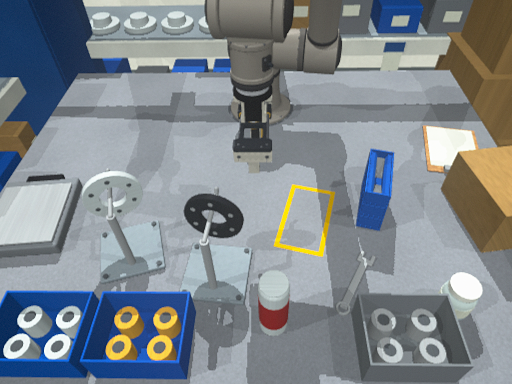

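View pics/b.png

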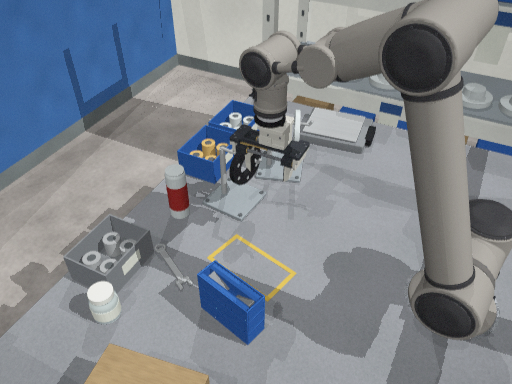

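The scene picture shows the carrier pile at (375,190), the bay at (305,220), the silver flange at (112,195) and the black one at (213,215). Next I measure them.

```bash
python3 - <<'E'
from h import *
d=np.load("s.npz");
def rect(P):
    (c,s,ang)=cv2.minAreaRect((P[:,:2]*1000).astype(np.float32)); return np.round(c,1),np.round(s,1),round(ang,1)
for I,C in (("a","A"),("b","B")):
    im=d[I].astype(int);W=d[C]; b,g,r=im[...,0],im[...,1],im[...,2]
    x,y,z=W[...,0],W[...,1],W[...,2]
    Y=(r>180)&(g>140)&(b<90)&(abs(z)<.02)
    print("bay",Y.sum(),rect(W[Y]))
    ix=np.zeros_like(Y); 
    if I=="a": ix[140:235,350:400]=1
    else: ix[255:345,190:275]=1
    B=ix&(b>100)&(r<80)&(z>.02)&(z<.2)
    zt=np.nanpercentile(z[B],97); print("carrier ztop",zt)
    T=B&(z>zt-.004); print(T.sum(),rect(W[T]))
    for nm,box in (("metal",(165,225,78,148)),("black",(185,245,180,248))):
        if I!="a":break
        ix=np.zeros_like(Y); ix[box[0]:box[1],box[2]:box[3]]=1
        F=ix&(z>.1)&(z<.25); P=W[F]
        # drop rod/column: plane fit by ransac
        best=None;rng=np.random.default_rng(0)
        for _ in range(400):
            p=P[rng.choice(len(P),3,replace=False)]; n=np.cross(p[1]-p[0],p[2]-p[0]); n/=np.linalg.norm(n)+1e-12
            k=abs((P-p[0])@n)<.002
            if best is None or k.sum()>best.sum():best=k
        Q=P[best]; c=Q.mean(0); n=np.linalg.svd(Q-c)[2][2]
        print(nm,len(P),best.sum(),"n",n.round(3),"yaw",np.degrees(np.arctan2(n[1],n[0])),"min",np.percentile(Q,1,0).round(4),"max",np.percentile(Q,99,0).round(4), "mid",(Q.min(0)+Q.max(0))/2)
        p=P[z[F]>.222]; 
E
```

```text
bay 733 (array([513.1, 129.5]), array([123.1, 226.7]), 76.0)
carrier ztop 0.13700180428794578
277 (array([478.1, 303.3]), array([ 60.1, 160.7]), 75.2)
metal 2073 1379 n [0.921 0.39  0.   ] yaw 22.943180776765164 min [ 0.5613 -0.3778  0.1034] max [ 0.6087 -0.2663  0.222 ] mid [ 0.58458017 -0.32183921  0.16261328]
black 1964 1291 n [ 0.981 -0.195  0.   ] yaw -11.2614607858513 min [ 0.6367 -0.1487  0.1033] max [ 0.661  -0.0292  0.223 ] mid [ 0.64903607 -0.08952308  0.16279455]
bay 95 (array([504.6, 121.3]), array([ 59.1, 240.1]), 60.5)
carrier ztop 0.13543569976740166
413 (array([472.2, 307.3]), array([ 60.9, 161.9]), 74.7)
```

Bay is at (513,129.5) mm with its long axis at −14°. The top carrier is at about (475,305) at −15°, and the silver flange at about (577,−325) with its axis at 23°. I'm going above the carrier.

Emit:
arm_command(
  fingers=[-1,-1,-1,-1,-1,-1,-1,-1],
  travel=[
    [0.305,-0.05,-0.03],
    [0.305,-0.05,-0.03],
    [0.305,-0.05,-0.03],
    [0.305,-0.05,-0.03],
    [0.305,-0.05,-0.03],
    [0.305,-0.05,-0.03],
    [0.305,-0.05,-0.03],
    [0.305,-0.05,-0.03],
  ],
  dr=[
    [0,0,-75],
    [0,0,-75],
    [0,0,-75],
    [0,0,-75],
    [0,0,-75],
    [0,0,-75],
    [0,0,-75],
    [0,0,-75],
  ],
)

```text
time: 0.77
tool_pos: [0.4734, 0.3094, 0.232]
tool_rot: [3.14, -0.001, 2.58]
contact_force: [-0.9, -0.2, -0.3]
opening: 0.0916
grip_force: 0.0
```

Emit:
arm_command(
  fingers=[-1,-1,-1,-1,-1,-1],
  travel=[
    [0,0,0],
    [0,0,0],
    [0,0,0],
    [0,0,0],
    [0,0,0],
    [0,0,0],
  ],
  dr=[
    [0,0,-17.7],
    [0,0,-17.7],
    [0,0,-17.7],
    [0,0,-17.7],
    [0,0,-17.7],
    [0,0,-17.7],
  ],
)

```text
time: 1.27
tool_pos: [0.475, 0.3049, 0.2317]
tool_rot: [-3.141, -0.0, 2.878]
contact_force: [0.2, 0.6, 0.3]
opening: 0.0918
grip_force: 0.0
```

```bash
cat >> h.py <<'E'
from scipy.spatial.transform import Rotation as Ro
def rect(P):
    (c,s,ang)=cv2.minAreaRect((P[:,:2]*1000).astype(np.float32)); return np.round(c,1),np.round(s,1),round(ang,1)
def goto(x,y,z,yaw):
    "shift in tool axes to world target; yaw deg of tool y axis"
    o=observe();R=Ro.from_euler("xyz",o["tool_rot"]).as_matrix()
    print("pos",o["tool_pos"].round(4),"travel",(R.T@(np.array([x,y,z])-o["tool_pos"])).round(4))
    T=Ro.from_euler("xyz",[np.pi,0,np.radians(yaw+90)]).as_matrix()
    print("dr",np.degrees(Ro.from_matrix(R.T@T).as_rotvec()).round(2))
E
python3 - <<'E'
from h import *
c=read_camera("wrist"); W=cloud(c);z=W[...,2];im=c["color"].astype(int)
cv2.imwrite("pics/w1.png",c["color"])
B=(im[...,0]>90)&(im[...,2]<90)
for lo in(.13,.132): 
    T=B&(z>lo)&(z<.142); print(T.sum(),rect(W[T]),np.median(z[T]))
goto(.475,.305,.102,75)
E
```

```text
5495 (array([474.9, 304. ]), array([ 60.2, 158.9]), 75.0) 0.13367265360999303
4875 (array([474.9, 304. ]), array([ 60.2, 158.9]), 75.0) 0.13386152387103134
pos [0.475  0.3048 0.2318] travel [1.000e-04 2.000e-04 1.298e-01]
dr [-0.01 -0.01 -0.12]
```

View pics/w1.png

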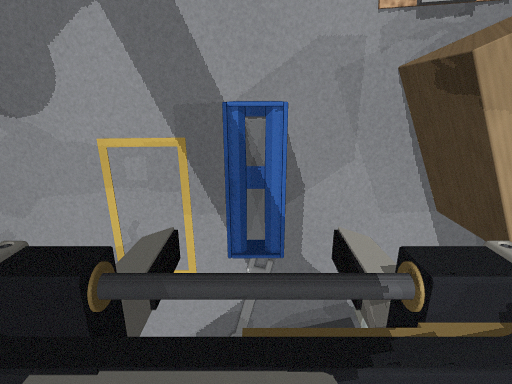

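The wrist picture shows the carrier (columns 223–288) midway between the fingers, and the measured centre agrees within 1 mm. I'm going down to grip it.

Emit:
arm_command(
  fingers=[-1,-1,-1,-1,-1,-1],
  travel=[
    [0,-0.001,0.04],
    [0,-0.001,0.08],
    [0,-0.001,0.11],
    [0,-0.001,0.13],
    [0,-0.001,0.13],
    [0,-0.001,0.13],
  ],
  dr=[
    [0,0,0],
    [0,0,0],
    [0,0,0],
    [0,0,0],
    [0,0,0],
    [0,0,0],
  ],
)

```text
time: 1.82
tool_pos: [0.4746, 0.3038, 0.1016]
tool_rot: [-3.14, -0.001, 2.879]
contact_force: [-0.5, -0.4, 0.7]
opening: 0.0919
grip_force: 0.0
```

Emit:
arm_command(
  fingers=[1,1,1,1,1,1,1,1],
  travel=[
    [0,0,0],
    [0,0,0],
    [0,0,0],
    [0,0,0],
    [0,0,0],
    [0,0,0],
    [0,0,0],
    [0,0,0],
  ],
  dr=[
    [0,0,0],
    [0,0,0],
    [0,0,0],
    [0,0,0],
    [0,0,0],
    [0,0,0],
    [0,0,0],
    [0,0,0],
  ],
  squeeze=25,
)

```text
time: 2.48
tool_pos: [0.4751, 0.3043, 0.1026]
tool_rot: [3.141, 0.001, 2.88]
contact_force: [-0.7, 1.5, 4.8]
opening: 0.0595
grip_force: 25.0
```

Emit:
arm_command(
  fingers=[1,1,1,1,1,1,1,1],
  travel=[
    [0,0,-0.003],
    [0,0,-0.006],
    [0,0,-0.01],
    [0,0,-0.016],
    [0,0,-0.025],
    [0,0,-0.04],
    [0,0,-0.06],
    [0,0,-0.06],
  ],
  dr=[
    [0,0,0],
    [0,0,0],
    [0,0,0],
    [0,0,0],
    [0,0,0],
    [0,0,0],
    [0,0,0],
    [0,0,0],
  ],
)

```text
time: 3.15
tool_pos: [0.4768, 0.305, 0.1663]
tool_rot: [3.137, 0.006, 2.88]
contact_force: [1.6, -0.1, -3.2]
opening: 0.0595
grip_force: 25.0
```

```bash
python3 - <<'E'
from h import *
c=read_camera("wrist"); W=cloud(c);z=W[...,2];im=c["color"].astype(int);b,g,r=im[...,0],im[...,1],im[...,2]
B=(b>90)&(r<90)&(z>.05)
print(B.sum(),np.percentile(z[B],[1,5,50,95]),rect(W[B&(z>.185)]))
low=B&(z<.1);print(low.sum())
a=read_camera("scene"); A=cloud(a);z=A[...,2];im=a["color"].astype(int);b,g,r=im[...,0],im[...,1],im[...,2]
Y=(r>180)&(g>140)&(b<90)&(abs(z)<.02); print(Y.sum(),rect(A[Y]))
B=(b>100)&(r<80)&(abs(A[...,0]-.475)<.1)&(abs(A[...,1]-.304)<.08)&(z<.1)&(z>.088); print("mid",B.sum(),rect(A[B]))
goto(.513,.1295,.163,76)
E
```

```text
16979 [0.09444025 0.16477557 0.19681286 0.20238709] (array([458.3, 303.3]), array([144.2, 141.4]), 35.8)
284
770 (array([338.3, 333.6]), array([221.1, 785.6]), 40.9)
mid 234 (array([480.2, 302.9]), array([ 60. , 155.5]), 75.3)
pos [0.4751 0.3042 0.1626] travel [-0.0818 -0.1589 -0.0005]
dr [ 0.07  0.09 -1.01]
```

Emit:
arm_command(
  fingers=[1,1,1,1,1,1,1,1],
  travel=[
    [-0.01,-0.02,0],
    [-0.025,-0.05,0],
    [-0.041,-0.08,0],
    [-0.057,-0.11,0],
    [-0.072,-0.14,0],
    [-0.082,-0.159,0],
    [-0.082,-0.159,0],
    [-0.082,-0.159,0],
  ],
  dr=[
    [0,0,-1],
    [0,0,-1],
    [0,0,-1],
    [0,0,-1],
    [0,0,-1],
    [0,0,-1],
    [0,0,-1],
    [0,0,-1],
  ],
)

```text
time: 3.92
tool_pos: [0.5123, 0.1281, 0.1608]
tool_rot: [-3.141, -0.002, 2.894]
contact_force: [-0.2, 1.2, -3.6]
opening: 0.0595
grip_force: 25.0
```

Emit:
arm_command(
  fingers=[1,1,1,1,1,1,1,1],
  travel=[
    [0,0,0.025],
    [0,0,0.05],
    [0,0,0.07],
    [0,0,0.083],
    [0,0,0.083],
    [0,0,0.083],
    [0,0,0.083],
    [0,0,0.083],
  ],
  dr=[
    [0,0,0],
    [0,0,0],
    [0,0,0],
    [0,0,0],
    [0,0,0],
    [0,0,0],
    [0,0,0],
    [0,0,0],
  ],
)

```text
time: 4.58
tool_pos: [0.5135, 0.1298, 0.08]
tool_rot: [3.141, 0.002, 2.898]
contact_force: [-0.0, 0.4, -3.2]
opening: 0.0596
grip_force: 25.0
```

```bash
python3 - <<'E'
from h import *
o=observe();print(o["tool_pos"],o["contact_force"])
a=read_camera("scene"); A=cloud(a);z=A[...,2];im=a["color"].astype(int);b,g,r=im[...,0],im[...,1],im[...,2]
Y=(r>180)&(g>140)&(b<90)&(abs(z)<.02)&(A[...,0]>.35)&(A[...,0]<.65)&(A[...,1]>.0)&(A[...,1]<.25); print(Y.sum(),rect(A[Y]))
cv2.imwrite("pics/a2.png",cv2.resize(a["color"][130:290,230:430],None,fx=3,fy=3))
goto(.513,.1295,.0145,76)
E
```

```text
[0.51351494 0.12977425 0.08000267] [-0.00457267  0.35279073 -3.23591442]
609 (array([514.6, 129.4]), array([123.8, 223.3]), 75.6)
pos [0.5135 0.1296 0.08  ] travel [ 0.0006 -0.0003  0.0655]
dr [0.04 0.12 0.02]
```

View pics/a2.png

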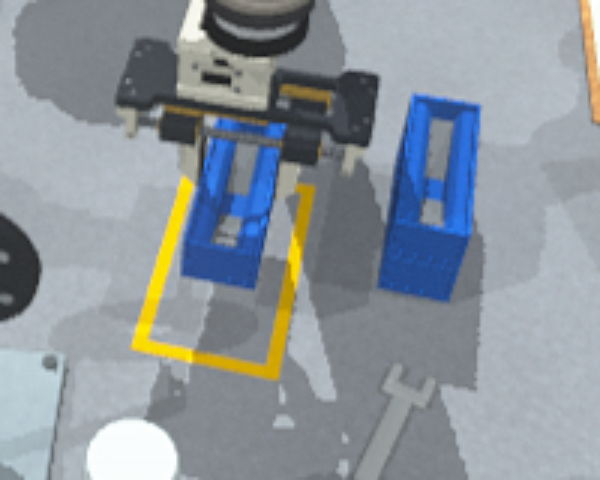

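The picture shows the carrier held level above the bay and aligned with it (crop about (235,200)), with two carriers left in the pile. I'm lowering it.

Emit:
arm_command(
  fingers=[1,1,1,1,1,1,1,1],
  travel=[
    [0,0,0.02],
    [0,0,0.04],
    [0,0,0.055],
    [0,0,0.06],
    [0,0,0.063],
    [0,0,0.065],
    [0,0,0.066],
    [0,0,0.066],
  ],
  dr=[
    [0,0,0],
    [0,0,0],
    [0,0,0],
    [0,0,0],
    [0,0,0],
    [0,0,0],
    [0,0,0],
    [0,0,0],
  ],
)

```text
time: 5.3
tool_pos: [0.5135, 0.1293, 0.0146]
tool_rot: [3.141, 0.002, 2.897]
contact_force: [-2.3, -1.3, 2.9]
opening: 0.0595
grip_force: 25.0
```

Emit:
arm_command(
  fingers=[-1,-1,-1,-1,-1,-1],
  travel=[
    [0,0,0],
    [0,0,0],
    [0,0,0],
    [0,0,0],
    [0,0,0],
    [0,0,0],
  ],
  dr=[
    [0,0,0],
    [0,0,0],
    [0,0,0],
    [0,0,0],
    [0,0,0],
    [0,0,0],
  ],
)

```text
time: 5.8
tool_pos: [0.5129, 0.1292, 0.013]
tool_rot: [3.142, 0.0, 2.897]
contact_force: [0.1, -0.6, -0.3]
opening: 0.0908
grip_force: 0.0
```

Emit:
arm_command(
  fingers=[-1,-1,-1,-1,-1,-1,-1,-1],
  travel=[
    [0,0,-0.03],
    [0,0,-0.06],
    [0,0,-0.1],
    [0,0,-0.14],
    [0,0,-0.18],
    [0,0,-0.22],
    [0,0,-0.22],
    [0,0,-0.22],
  ],
  dr=[
    [0,0,0],
    [0,0,0],
    [0,0,0],
    [0,0,0],
    [0,0,0],
    [0,0,0],
    [0,0,0],
    [0,0,0],
  ],
)

```text
time: 6.47
tool_pos: [0.514, 0.1294, 0.2353]
tool_rot: [3.14, 0.005, 2.897]
contact_force: [0.0, -0.3, -0.2]
opening: 0.0917
grip_force: 0.0
```

```bash
cat >> h.py <<'E'
def carrier():
    c=read_camera("wrist"); W=cloud(c);z=W[...,2];im=c["color"].astype(int);b,g,r=im[...,0],im[...,1],im[...,2]
    T=(b>90)&(r<90)&(z>.041)&(z<.055)&(abs(W[...,0]-.513)<.11)&(abs(W[...,1]-.13)<.09); print("carrier",T.sum(),rect(W[T]),np.median(z[T]))
    Y=(r>150)&(g>120)&(b<90)&(abs(z)<.02); print("bay",Y.sum(),rect(W[Y]) if Y.sum() else 0)
E
python3 - <<'E'
from h import *
carrier()
goto(.577-.15,-.325+.22,.235,23)
E
```

```text
carrier 3583 (array([513.4, 128.7]), array([ 59.8, 158.3]), 76.1) 0.04564352573407114
bay 2921 (array([511.4, 128.8]), array([123.5, 222.1]), 75.6)
pos [0.5128 0.1292 0.2331] travel [ 0.0265 -0.248  -0.002 ]
dr [4.0e-02 5.0e-02 5.3e+01]
```

The carrier stands within 2 mm of the bay centre at 0.5°. Next I move above the silver flange, keeping high.

```bash
python3 - <<'E'
from h import *
goto(.577,-.325,.30,23)
E
```

```text
pos [0.5128 0.1292 0.2331] travel [-0.1723 -0.4252 -0.0669]
dr [4.0e-02 5.0e-02 5.3e+01]
```

Emit:
arm_command(
  fingers=[-1,-1,-1,-1,-1,-1,-1,-1],
  travel=[
    [0,0,-0.04],
    [0,0,-0.067],
    [-0.172,-0.425,-0.067],
    [-0.172,-0.425,-0.067],
    [-0.172,-0.425,-0.067],
    [-0.172,-0.425,-0.067],
    [-0.172,-0.425,-0.067],
    [-0.172,-0.425,-0.067],
  ],
  dr=[
    [0,0,53],
    [0,0,53],
    [0,0,53],
    [0,0,53],
    [0,0,53],
    [0,0,53],
    [0,0,53],
    [0,0,53],
  ],
)

```text
time: 7.18
tool_pos: [0.547, -0.12, 0.2975]
tool_rot: [-3.139, -0.003, 1.966]
contact_force: [0.7, 0.4, -0.3]
opening: 0.0918
grip_force: 0.0
```

```bash
python3 - <<'E'
from h import *
goto(.577,-.325,.30,23)
E
```

```text
pos [ 0.547  -0.12    0.2975] travel [-0.2007 -0.0511 -0.0029]
dr [-0.17 -0.17 -0.37]
```

Emit:
arm_command(
  fingers=[0.2,0.2,0.2,0.2,0.2,0.2,0.2,0.2],
  travel=[
    [-0.2,-0.05,0],
    [-0.2,-0.05,0],
    [-0.2,-0.05,0],
    [-0.2,-0.05,0],
    [-0.2,-0.05,0],
    [-0.2,-0.05,0],
    [-0.2,-0.05,0],
    [-0.2,-0.05,0],
  ],
  dr=[
    [0,0,0],
    [0,0,0],
    [0,0,0],
    [0,0,0],
    [0,0,0],
    [0,0,0],
    [0,0,0],
    [0,0,0],
  ],
)

```text
time: 7.85
tool_pos: [0.5794, -0.3216, 0.2975]
tool_rot: [-3.14, -0.004, 1.972]
contact_force: [-0.2, 1.1, 0.1]
opening: 0.0432
grip_force: 0.0
```

```bash
python3 - <<'E'
from h import *
o=observe();print(o["opening"])
c=read_camera("wrist"); W=cloud(c);z=W[...,2]
cv2.imwrite("pics/w2.png",c["color"])
d=np.hypot(W[...,0]-.577,W[...,1]+.325)
T=(d<.08)&(z>.213)&(z<.235);print(T.sum(),rect(W[T]),np.percentile(z[T],98))
T=(d<.08)&(z>.220)&(z<.235);print(T.sum(),rect(W[T]))
goto(.577,-.325,.197,23)
E
```

```text
0.04317867607086332
1364 (array([ 577. , -325.1]), array([15.9, 81.2]), 23.2) 0.2267926829335674
993 (array([ 577.2, -325.4]), array([15.8, 58.8]), 23.2)
pos [ 0.5797 -0.3209  0.2985] travel [-0.003  -0.0039  0.1015]
dr [-0.06 -0.14  0.04]
```

View pics/w2.png

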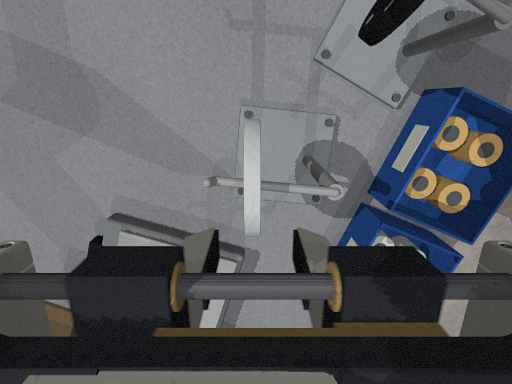

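The wrist picture shows the silver ring edge-on at column 252 with the hook tip at (210,182). The gripper centre is 4 mm off across, so I correct that and go down with the fingers narrowed.

Emit:
arm_command(
  fingers=[0.3,0.3,0.3,0.3,0.3,0.3],
  travel=[
    [-0.003,-0.004,0.02],
    [-0.003,-0.004,0.04],
    [-0.003,-0.004,0.06],
    [-0.003,-0.004,0.06],
    [-0.003,-0.004,0.06],
    [-0.003,-0.004,0.06],
  ],
  dr=[
    [0,0,0],
    [0,0,0],
    [0,0,0],
    [0,0,0],
    [0,0,0],
    [0,0,0],
  ],
)

```text
time: 8.4
tool_pos: [0.5779, -0.3256, 0.2417]
tool_rot: [3.14, 0.002, 1.973]
contact_force: [0.3, 0.4, 1.3]
opening: 0.0322
grip_force: 0.0
```

```bash
python3 - <<'E'
from h import *
goto(.577,-.325,.198,23.2)
E
```

```text
pos [ 0.5779 -0.3256  0.2417] travel [ 0.001  -0.0007  0.0437]
dr [ 0.07  0.1  -0.13]
```

Emit:
arm_command(
  fingers=[0.3,0.3,0.3,0.3,0.3],
  travel=[
    [0,0,0.02],
    [0,0,0.035],
    [0,0,0.041],
    [0,0,0.041],
    [0,0,0.041],
  ],
  dr=[
    [0,0,0],
    [0,0,0],
    [0,0,0],
    [0,0,0],
    [0,0,0],
  ],
)

```text
time: 8.82
tool_pos: [0.5778, -0.3264, 0.2003]
tool_rot: [3.141, 0.001, 1.972]
contact_force: [0.3, -0.2, 0.1]
opening: 0.0318
grip_force: 0.0
```

Emit:
arm_command(
  fingers=[1,1,1,1,1,1],
  travel=[
    [0,0,0],
    [0,0,0],
    [0,0,0],
    [0,0,0],
    [0,0,0],
    [0,0,0],
  ],
  dr=[
    [0,0,0],
    [0,0,0],
    [0,0,0],
    [0,0,0],
    [0,0,0],
    [0,0,0],
  ],
  squeeze=40,
)

```text
time: 9.32
tool_pos: [0.5776, -0.3272, 0.2012]
tool_rot: [3.141, 0.004, 1.972]
contact_force: [-3.7, -0.7, 9.7]
opening: 0.0009
grip_force: 5.0
```

The fingers closed to 1 mm, so something went wrong. I'll look.

```bash
python3 - <<'E'
from h import *
o=observe();print(o["opening"],o["grip_force"],o["contact_force"])
a=read_camera("scene");A=cloud(a);c=read_camera("side");w=read_camera("wrist")
im=np.hstack([cv2.resize(a["color"][150:290,60:200],(420,420)),cv2.resize(c["color"][90:220,200:340],(380,420))])
cv2.imwrite("pics/m.png",im);cv2.imwrite("pics/w3.png",w["color"])
E
```

```text
0.0009041313501120601 5.01746238225671 [-3.66781416 -0.6877537   9.67396066]
```

View pics/m.png

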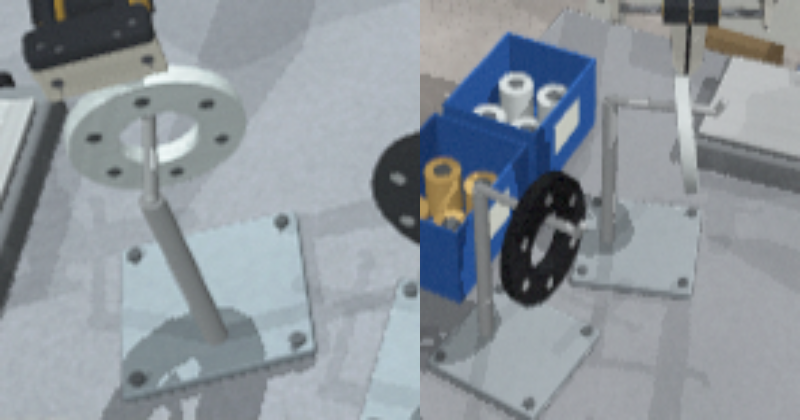

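View pics/w3.png

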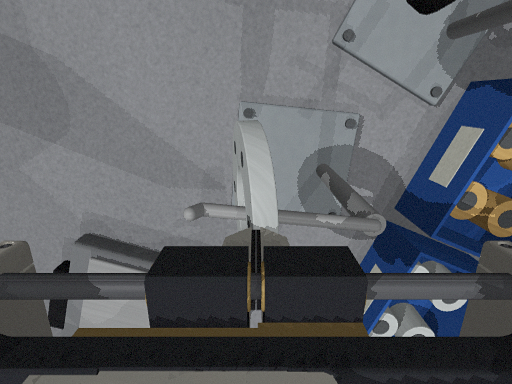

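```bash
cat >> h.py <<'E'
def ring(P,tol=.0015):
    best=None;rng=np.random.default_rng(0)
    for _ in range(1500):
        p=P[rng.choice(len(P),3,replace=False)]; n=np.cross(p[1]-p[0],p[2]-p[0]); n/=np.linalg.norm(n)+1e-12
        k=abs((P-p[0])@n)<tol
        if best is None or k.sum()>best.sum():best=k
    Q=P[best]; c=Q.mean(0); n=np.linalg.svd(Q-c)[2][2]; n*=np.sign(n[0])
    u=np.cross([0,0,1],n);u/=np.linalg.norm(u);v=np.cross(n,u)
    q=np.c_[(Q-c)@u,(Q-c)@v]
    (m,r)=cv2.minEnclosingCircle((q*1000).astype(np.float32))
    C=c+u*m[0]/1000+v*m[1]/1000
    print("ring n",best.sum(),n.round(3),"centre",(C-n*.008).round(4),"r",r,"yaw",np.degrees(np.arctan2(n[1],n[0])).round(1),"tilt",np.degrees(np.arcsin(n[2])).round(1))
    return C-n*.008,n
def flange():
    a=read_camera("scene");W=cloud(a);im=a["color"].astype(int)
    z=W[...,2];F=(z>.095)&(np.hypot(W[...,0]-.577,W[...,1]+.325)<.09)&(z<.26)&(im.min(-1)>100)
    return ring(W[F])
E
python3 - <<'E'
from h import *
C,n=flange()
a=read_camera("scene");W=cloud(a);z=W[...,2]
F=(z>.19)&(z<.3)&(np.hypot(W[...,0]-.577,W[...,1]+.325)<.08)
P=W[F]
for lo in np.arange(.19,.27,.01):
    q=P[(P[:,2]>lo)&(P[:,2]<lo+.01)]
    print(round(lo,2),len(q),q.min(0).round(3),q.max(0).round(3))
E
```

```text
ring n 1068 [ 0.898  0.41  -0.164] centre [ 0.5734 -0.3264  0.1618] r 65.71585083007812 yaw 24.5 tilt -9.4
0.19 189 [ 0.55  -0.379  0.19 ] [ 0.64  -0.269  0.2  ]
0.2 174 [ 0.551 -0.372  0.2  ] [ 0.606 -0.276  0.21 ]
0.21 188 [ 0.558 -0.362  0.21 ] [ 0.604 -0.285  0.22 ]
0.22 72 [ 0.568 -0.343  0.22 ] [ 0.595 -0.297  0.225]Traceback (most recent call last):
  File "<stdin>", line 8, in <module>
    return umr_minimum(a, axis, None, out, keepdims, initial, where)
ValueError: zero-size array to reduction operation minimum which has no identity
```

```bash
python3 - <<'E'
from h import *
a=read_camera("scene");W=cloud(a)
for v in range(150,185,4):
    print(v,[tuple(W[v,u].round(3)) for u in range(84,122,6)])
o=observe();print(o)
p=np.array(a["R"])@o["tool_pos"]+a["t"];print("tcp px",a["fx"]*p[0]/p[2]+a["cx"],a["fy"]*p[1]/p[2]+a["cy"],p[2])
w=read_camera("wrist");Ww=cloud(w)
p=np.array(w["R"])@o["tool_pos"]+w["t"];print("tcp wrist px",w["fx"]*p[0]/p[2]+w["cx"],w["fy"]*p[1]/p[2]+w["cy"],p[2])
for v in range(215,330,10): print(v,Ww[v,250].round(3),Ww[v,260].round(3))
E
```

```text
150 [(np.float64(0.604), np.float64(-0.326), np.float64(0.314)), (np.float64(0.605), np.float64(-0.314), np.float64(0.315)), (np.float64(0.602), np.float64(-0.304), np.float64(0.312)), (np.float64(0.62), np.float64(-0.282), np.float64(0.328)), (np.float64(0.595), np.float64(-0.284), np.float64(0.306)), (np.float64(0.237), np.float64(-0.464), np.float64(-0.001)), (np.float64(0.238), np.float64(-0.444), np.float64(-0.0))]
154 [(np.float64(0.61), np.float64(-0.326), np.float64(0.309)), (np.float64(0.638), np.float64(-0.296), np.float64(0.334)), (np.float64(0.638), np.float64(-0.286), np.float64(0.334)), (np.float64(0.638), np.float64(-0.274), np.float64(0.334)), (np.float64(0.637), np.float64(-0.264), np.float64(0.333)), (np.float64(0.262), np.float64(-0.456), np.float64(0.004)), (np.float64(0.258), np.float64(-0.439), np.float64(0.0))]
158 [(np.float64(0.649), np.float64(-0.304), np.float64(0.334)), (np.float64(0.65), np.float64(-0.292), np.float64(0.335)), (np.float64(0.649), np.float64(-0.282), np.float64(0.333)), (np.float64(0.649), np.float64(-0.271), np.float64(0.333)), (np.float6
[... 3448 characters left out ...]
47126832366 0.8419248600807362
tcp wrist px 255.13200203382647 224.7863814970284 0.20042014137921466
215 [ 0.569 -0.316  0.218] [ 0.573 -0.311  0.225]
225 [ 0.572 -0.322  0.217] [ 0.576 -0.316  0.227]
235 [ 0.57  -0.318  0.24 ] [ 0.576 -0.317  0.237]
245 [ 0.571 -0.319  0.25 ] [ 0.576 -0.318  0.247]
255 [ 0.571 -0.318  0.261] [ 0.576 -0.318  0.257]
265 [ 0.563 -0.297  0.306] [ 0.576 -0.318  0.267]
275 [ 0.563 -0.297  0.311] [ 0.567 -0.299  0.307]
285 [ 0.564 -0.3    0.312] [ 0.567 -0.3    0.31 ]
295 [ 0.565 -0.302  0.313] [ 0.569 -0.302  0.311]
305 [ 0.566 -0.305  0.314] [ 0.583 -0.334  0.273]
315 [ 0.666 -0.558  0.001] [ 0.681 -0.551  0.001]
325 [ 0.673 -0.575  0.001] [ 0.57  -0.306  0.319]
```

```bash
python3 - <<'E'
from h import *
o=observe();T=o["tool_pos"]
th=np.radians(23.2);n=np.array([np.cos(th),np.sin(th)]);u=np.array([-n[1],n[0]])
for cam in("side","wrist"):
    c=read_camera(cam);W=cloud(c);D=W[...,:2]-T[:2];a=D@n;b=D@u;z=W[...,2]
    k=(abs(a)<.05)&(abs(b)<.014)&(z>.15)&(z<.30)
    print(cam,k.sum())
    for lo in np.arange(.29,.15,-.01):
        m=k&(z>=lo)&(z<lo+.01)
        if m.sum(): print(round(lo,2),m.sum(),"n",(np.percentile(a[m],[0,50,100])*1000).round(1),"b",(np.percentile(b[m],[0,50,100])*1000).round(1),"col",c["color"][m].mean(0).round())
    if cam=="side": cv2.imwrite("pics/s2.png",cv2.resize(c["color"][80:170,270:340],(560,560*90//70//1),interpolation=cv2.INTER_CUBIC)[:600])
E
```

```text
side 211
0.29 2 n [-3.6 -3.6 -3.5] b [-7.7 -5.7 -3.8] col [103. 112. 114.]
0.28 1 n [-4.3 -4.3 -4.3] b [13.8 13.8 13.8] col [102. 104. 105.]
0.27 18 n [-20.1  -4.8  16.5] b [-4.6 12.1 13.8] col [131. 139. 141.]
0.26 28 n [-17.9  -2.3  16.1] b [-5.5 10.8 13.7] col [113. 117. 118.]
0.25 26 n [-18.7  -3.   15.3] b [ 5.5 10.8 13.9] col [124. 129. 129.]
0.24 20 n [-16.1   1.1  15.2] b [ 8.2 11.7 13.9] col [129. 136. 136.]
0.23 20 n [-16.7   3.2  14.3] b [ 7.  11.9 13.7] col [126. 131. 131.]
0.22 12 n [-7.9  1.2 10.5] b [-2.9  9.  12.6] col [140. 142. 140.]
0.21 5 n [ 4.1  7.3 10.4] b [10.4 12.9 13.8] col [213. 213. 207.]
0.19 6 n [-48.5 -43.3  -7. ] b [ 1.1  9.5 13.6] col [164. 162. 159.]
0.18 62 n [-45.8  16.3  50. ] b [-2.1  6.5 14. ] col [152. 151. 148.]
0.17 11 n [-43.  -14.3  46.6] b [ 1.4 10.1 11.7] col [134. 131. 129.]
wrist 3231
0.29 27 n [-2.4 -2.3  2.7] b [-1.8  1.5  4.1] col [60. 63. 64.]
0.27 139 n [-2.4  0.   2.7] b [-11.4  -6.2   9.9] col [41. 39. 39.]
0.26 140 n [-2.9  0.2  3.4] b [ 8.3  9.2 11. ] col [33. 33. 34.]
0.25 170 n [-16.3   0.   17.4] b [ 8.4  9.5 11.3] col [49. 50. 51.]
0.24 545 n [-17.1   0.5  17.3] b [ 8.3 10.5 11.3] col [77. 81. 82.]
0.23 314 n [-15.3  -0.   15.9] b [ 8.3 10.3 11.4] col [77. 81. 82.]
0.22 315 n [-5.8  6.4 13.9] b [ 4.9 10.7 14. ] col [150. 151. 147.]
0.21 28 n [-4.6 -3.8 -3.1] b [ 4.5  9.2 13.9] col [85. 85. 82.]
0.2 113 n [-48.3 -43.3  -4.5] b [-0.5  7.4 13.8] col [130. 129. 127.]
0.19 980 n [-50.  -12.2  50. ] b [-6.2  3.  13.5] col [127. 126. 125.]
0.18 460 n [-41.   17.2  49.8] b [-7.9  4.1 11.3] col [107. 107. 106.]
```

View pics/s2.png

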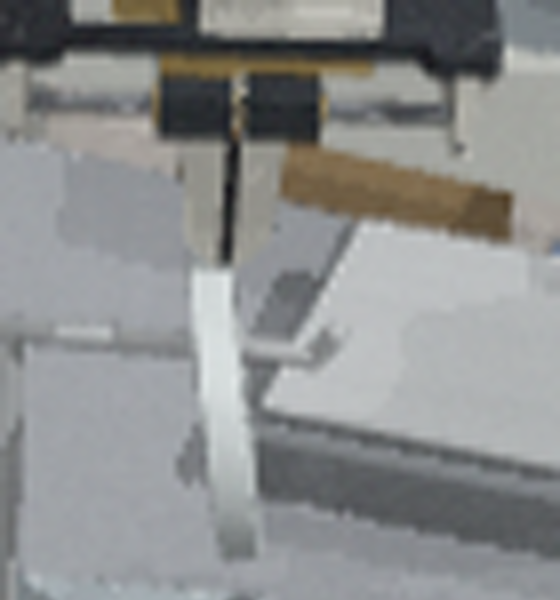

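The side picture shows the closed fingertips resting on the ring's top edge (crop (225,265)). The real finger ends are therefore about 24 mm above the reported TCP. I'll back off and measure again.

Emit:
arm_command(
  fingers=[1,1,1,0.3,0.3,0.3,0.3,0.3],
  travel=[
    [0,0,-0.003],
    [0,0,-0.008],
    [0,0,-0.02],
    [0,0,-0.03],
    [0,0,-0.03],
    [0,0,-0.03],
    [0,0,-0.03],
    [0,0,-0.03],
  ],
  dr=[
    [0,0,0],
    [0,0,0],
    [0,0,0],
    [0,0,0],
    [0,0,0],
    [0,0,0],
    [0,0,0],
    [0,0,0],
  ],
)

```text
time: 10.43
tool_pos: [0.5771, -0.3261, 0.2282]
tool_rot: [-3.141, -0.001, 1.972]
contact_force: [0.5, -0.5, -0.1]
opening: 0.0289
grip_force: 0.0
```

```bash
python3 - <<'E'
from h import *
C,_=flange()
w=read_camera("wrist");W=cloud(w);z=W[...,2];o=observe();T=o["tool_pos"]
d=np.hypot(W[...,0]-.577,W[...,1]+.325)
k=(d<.08)&(z>.213)&(z<.2275);print(k.sum(),rect(W[k]))
th=np.radians(23.2);n=np.array([np.cos(th),np.sin(th)]);u=np.array([-n[1],n[0]])
c=read_camera("side");W=cloud(c);D=W[...,:2]-T[:2];a=D@n;b=D@u;z=W[...,2]
k=(abs(a)<.045)&(abs(a)>.012)&(abs(b)<.016)&(z>.215)&(z<.30)
print("finger lowest z (side)",np.percentile(z[k],[0,2,5,50]),"tcp",T, o["opening"])
goto(.577,-.3252,.176,23.2)
E
```

```text
ring n 1148 [0.917 0.398 0.009] centre [ 0.5776 -0.3244  0.1601] r 65.04088592529297 yaw 23.5 tilt 0.5
2228 (array([ 577.3, -324.7]), array([15.8, 80. ]), 23.7)
finger lowest z (side) [0.25029677 0.25195785 0.25521785 0.27782721] tcp [ 0.57710043 -0.32610646  0.22823021] 0.031471481600788685
pos [ 0.5772 -0.3262  0.2283] travel [0.0009 0.0003 0.0523]
dr [-0.03 -0.05 -0.2 ]
```

Confirmed: the finger ends are at z 0.251 with the TCP at 0.228, and the ring hangs upright again. I go down 54 mm and grip.

Emit:
arm_command(
  fingers=[0.3,0.3,0.3,0.3,0.3,0.3],
  travel=[
    [0.001,0,0.02],
    [0.001,0,0.035],
    [0.001,0,0.047],
    [0.001,0,0.054],
    [0.001,0,0.054],
    [0.001,0,0.054],
  ],
  dr=[
    [0,0,0],
    [0,0,0],
    [0,0,0],
    [0,0,0],
    [0,0,0],
    [0,0,0],
  ],
)

```text
time: 11.08
tool_pos: [0.577, -0.3254, 0.175]
tool_rot: [-3.142, -0.0, 1.972]
contact_force: [0.8, 0.5, 0.4]
opening: 0.0321
grip_force: 0.0
```

Emit:
arm_command(
  fingers=[1,1,1,1,1,1],
  travel=[
    [0,0,0],
    [0,0,0],
    [0,0,0],
    [0,0,0],
    [0,0,0],
    [0,0,0],
  ],
  dr=[
    [0,0,0],
    [0,0,0],
    [0,0,0],
    [0,0,0],
    [0,0,0],
    [0,0,0],
  ],
  squeeze=40,
)

```text
time: 11.58
tool_pos: [0.5772, -0.3256, 0.1758]
tool_rot: [3.141, 0.001, 1.972]
contact_force: [-0.5, 0.8, 4.0]
opening: 0.0161
grip_force: 40.0
```

Gripped (16.1 mm, 40 N). Lifting 21 mm.

Emit:
arm_command(
  fingers=[1,1,1,1,1,1,1,1],
  travel=[
    [0,0,-0.003],
    [0,0,-0.007],
    [0,0,-0.012],
    [0,0,-0.017],
    [0,0,-0.021],
    [0,0,-0.021],
    [0,0,-0.021],
    [0,0,-0.021],
  ],
  dr=[
    [0,0,0],
    [0,0,0],
    [0,0,0],
    [0,0,0],
    [0,0,0],
    [0,0,0],
    [0,0,0],
    [0,0,0],
  ],
)

```text
time: 12.25
tool_pos: [0.5768, -0.3253, 0.1957]
tool_rot: [-3.141, -0.0, 1.972]
contact_force: [0.1, -0.6, -4.4]
opening: 0.0156
grip_force: 40.0
```

```bash
python3 - <<'E'
from h import *
flange(); print(observe()["tool_pos"],observe()["contact_force"])
E
```

```text
ring n 968 [ 0.921  0.39  -0.002] centre [ 0.5769 -0.324   0.1793] r 65.1673355102539 yaw 23.0 tilt -0.1
[ 0.57675746 -0.3252128   0.1955768 ] [-0.49561014 -0.02214695 -4.14065535]
```

Emit:
arm_command(
  fingers=[1,1,1,1,1,1,1,1],
  travel=[
    [0,-0.01,0],
    [0,-0.025,0],
    [0,-0.045,0],
    [0,-0.065,0],
    [0,-0.09,0],
    [0,-0.12,0],
    [0,-0.14,0],
    [0,-0.14,0],
  ],
  dr=[
    [0,0,0],
    [0,0,0],
    [0,0,0],
    [0,0,0],
    [0,0,0],
    [0,0,0],
    [0,0,0],
    [0,0,0],
  ],
)

```text
time: 12.97
tool_pos: [0.4438, -0.3818, 0.1961]
tool_rot: [-3.139, -0.0, 1.969]
contact_force: [-0.5, -0.0, -3.7]
opening: 0.0157
grip_force: 40.0
```

```bash
python3 - <<'E'
from h import *
print(observe()["contact_force"],observe()["opening"])
goto(.513,.129,.24,76)
E
```

```text
[-0.47291802 -0.03277238 -3.74463581] 0.015701603644077838
pos [ 0.4438 -0.3818  0.1961] travel [ 0.4441  0.2616 -0.0444]
dr [ -0.11  -0.09 -53.2 ]
```

Emit:
arm_command(
  fingers=[1,1,1,1,1,1,1,1],
  travel=[
    [0.015,0.009,-0.015],
    [0.04,0.024,-0.03],
    [0.07,0.041,-0.044],
    [0.1,0.059,-0.044],
    [0.13,0.077,-0.044],
    [0.16,0.094,-0.044],
    [0.19,0.112,-0.044],
    [0.22,0.13,-0.044],
  ],
  dr=[
    [0,0,-2],
    [0,0,-5],
    [0,0,-8],
    [0,0,-12],
    [0,0,-16],
    [0,0,-20],
    [0,0,-24],
    [0,0,-27],
  ],
)

```text
time: 13.63
tool_pos: [0.4814, -0.1251, 0.2401]
tool_rot: [3.141, 0.0, 2.447]
contact_force: [0.4, -0.4, -4.0]
opening: 0.0159
grip_force: 40.0
```

```bash
python3 - <<'E'
from h import *
goto(.513,.129,.24,76)
E
```

```text
pos [ 0.4814 -0.1251  0.2401] travel [1.385e-01 2.154e-01 1.000e-04]
dr [ 1.000e-02  3.000e-02 -2.582e+01]
```

Emit:
arm_command(
  fingers=[1,1,1,1,1,1,1,1],
  travel=[
    [0.018,0.028,0],
    [0.037,0.057,0],
    [0.057,0.088,0],
    [0.077,0.12,0],
    [0.097,0.151,0],
    [0.116,0.18,0],
    [0.13,0.203,0],
    [0.138,0.215,0],
  ],
  dr=[
    [0,0,-4],
    [0,0,-8],
    [0,0,-12],
    [0,0,-16],
    [0,0,-20],
    [0,0,-24],
    [0,0,-26],
    [0,0,-26],
  ],
)

```text
time: 14.3
tool_pos: [0.514, 0.1299, 0.2399]
tool_rot: [3.14, 0.0, 2.902]
contact_force: [0.6, 0.5, -3.9]
opening: 0.0157
grip_force: 40.0
```

Emit:
arm_command(
  fingers=[1,1],
  travel=[
    [0,0,0],
    [0,0,0],
  ],
  dr=[
    [0,0,0],
    [0,0,0],
  ],
)

```text
time: 14.47
tool_pos: [0.5139, 0.1271, 0.2398]
tool_rot: [-3.141, -0.0, 2.899]
contact_force: [0.3, -1.1, -3.8]
opening: 0.0158
grip_force: 40.0
```

```bash
cat >> h.py <<'E'
def fit():
    o=observe();print("tcp",o["tool_pos"].round(4),"F",o["contact_force"].round(1))
    for cam in("wrist","scene","side"):
        c=read_camera(cam);W=cloud(c);im=c["color"].astype(int);z=W[...,2];b,g,r=im[...,0],im[...,1],im[...,2]
        near=(abs(W[...,0]-.513)<.12)&(abs(W[...,1]-.13)<.1)
        T=near&(b>90)&(r<90)&(z>.041)&(z<.055)
        if T.sum()>20: print(cam,"carrier",T.sum(),rect(W[T]))
        h=o["tool_pos"][2]+.023+.027
        F=near&(im.min(-1)>95)&(abs(b-r)<30)&(z>h-.132)&(z<h+.002)&(z>.06)&(np.hypot(W[...,0]-.513,W[...,1]-.13)<.075)
        P=W[F]; ang=np.radians(76);n=np.array([np.cos(ang),np.sin(ang)])
        print(cam,"ring",len(P),rect(P) if len(P)>20 else 0,"z",np.percentile(P[:,2],[1,99]).round(4))
        if cam!="wrist" and len(P)>200:
            try: ring(P)
            except Exception as e: print(e)
E
python3 - <<'E'
from h import *
fit()
w=read_camera("wrist");cv2.imwrite("pics/w4.png",w["color"])
E
```

```text
tcp [0.5139 0.1271 0.2398] F [ 0.3 -1.1 -3.8]
wrist carrier 2393 (array([513.4, 128.8]), array([ 59.9, 159.2]), 76.1)
wrist ring 4736 (array([505.7, 129.1]), array([112.6,  47.4]), 2.1) z [0.2322 0.2908]
scene carrier 639 (array([515.8, 129.6]), array([ 58.4, 160.6]), 76.2)
scene ring 666 (array([517.9, 128. ]), array([ 47.5, 124.9]), 58.3) z [0.1746 0.2904]
ring n 177 [0.233 0.972 0.009] centre [0.5154 0.125  0.224 ] r 65.16512298583984 yaw 76.5 tilt 0.5
side carrier 475 (array([510.6, 132. ]), array([ 63.3, 163.8]), 75.8)
side ring 1158 (array([511.9, 131.1]), array([127.8,  51.7]), 4.1) z [0.1628 0.2901]
ring n 608 [0.242 0.97  0.   ] centre [0.5116 0.1272 0.2229] r 65.69871520996094 yaw 76.0 tilt 0.0
```

View pics/w4.png

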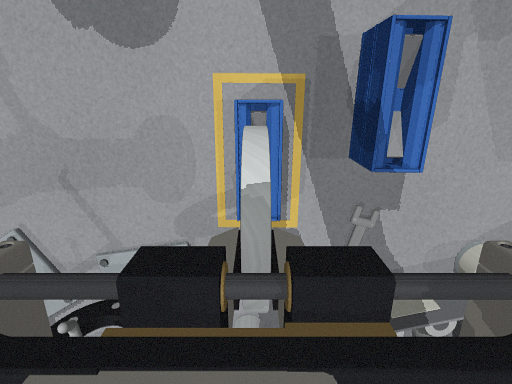

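The wrist picture shows the ring (column 257) in line with the slot of the carrier (columns 236–282) in the bay. I check the offset, then lower.

```bash
python3 - <<'E'
from h import *
read_camera("side")
goto(.5134,.1288,.14,76.1)
E
```

```text
pos [0.5143 0.1256 0.24  ] travel [0.0017 0.0029 0.1   ]
dr [-0.01  0.01 -0.2 ]
```

Emit:
arm_command(
  fingers=[1,1,1,1,1,1,1],
  travel=[
    [0.001,0.0025,0.02],
    [0.001,0.0025,0.045],
    [0.001,0.0025,0.07],
    [0.001,0.0025,0.09],
    [0.001,0.0025,0.1],
    [0.001,0.0025,0.1],
    [0.001,0.0025,0.1],
  ],
  dr=[
    [0,0,0],
    [0,0,0],
    [0,0,0],
    [0,0,0],
    [0,0,0],
    [0,0,0],
    [0,0,0],
  ],
)

```text
time: 15.3
tool_pos: [0.5143, 0.1289, 0.1404]
tool_rot: [3.142, 0.0, 2.896]
contact_force: [0.4, 0.5, -4.2]
opening: 0.0159
grip_force: 40.0
```

```bash
python3 - <<'E'
from h import *
fit(); goto(.5134,.1288,.0945,76.1)
E
```

```text
tcp [0.5143 0.1289 0.1404] F [ 0.4  0.5 -4.2]
wrist carrier 4285 (array([498.1, 132.7]), array([ 60.2, 128.4]), 76.0)
wrist ring 5384 (array([506.6, 131.1]), array([113.4,  47.5]), 1.8) z [0.1333 0.1916]
scene carrier 586 (array([515.7, 129.6]), array([ 58.3, 160.1]), 76.0)
scene ring 518 (array([524.2, 126.7]), array([111.6,  47. ]), 1.3) z [0.0767 0.1914]
ring n 130 [0.234 0.972 0.013] centre [0.5174 0.1277 0.1273] r 63.39178466796875 yaw 76.5 tilt 0.7
side carrier 323 (array([509.8, 132.4]), array([ 62.9, 162.4]), 76.0)
side ring 935 (array([511.7, 135.8]), array([125.6,  47.5]), 4.6) z [0.0642 0.1904]
ring n 477 [ 0.243  0.97  -0.   ] centre [0.5128 0.1306 0.1258] r 67.01657104492188 yaw 76.0 tilt -0.0
pos [0.515  0.1293 0.1415] travel [ 0.0016 -0.0009  0.047 ]
dr [ 0.06  0.17 -0.12]
```

Emit:
arm_command(
  fingers=[1,1,1,1,1,1,1,1],
  travel=[
    [0.001,0,0.01],
    [0.001,0,0.018],
    [0.001,0,0.025],
    [0.001,0,0.031],
    [0.001,0,0.036],
    [0.001,0,0.04],
    [0.001,0,0.04],
    [0.001,0,0.04],
  ],
  dr=[
    [0,0,0],
    [0,0,0],
    [0,0,0],
    [0,0,0],
    [0,0,0],
    [0,0,0],
    [0,0,0],
    [0,0,0],
  ],
)

```text
time: 16.12
tool_pos: [0.5129, 0.1296, 0.0998]
tool_rot: [-3.141, -0.0, 2.897]
contact_force: [0.3, 0.0, -3.7]
opening: 0.0158
grip_force: 40.0
```

Emit:
arm_command(
  fingers=[1,1,1,1,1,1],
  travel=[
    [0,0,0.0015],
    [0,0,0.003],
    [0,0,0.0045],
    [0,0,0.005],
    [0,0,0.005],
    [0,0,0.005],
  ],
  dr=[
    [0,0,0],
    [0,0,0],
    [0,0,0],
    [0,0,0],
    [0,0,0],
    [0,0,0],
  ],
)

```text
time: 16.62
tool_pos: [0.5136, 0.1296, 0.0956]
tool_rot: [3.141, 0.002, 2.897]
contact_force: [-0.5, -0.8, 2.1]
opening: 0.0156
grip_force: 40.0
```

```bash
python3 - <<'E'
from h import *
fit(); print(observe()["contact_force"])
E
```

```text
tcp [0.5136 0.1296 0.0956] F [-0.5 -0.8  2.1]
wrist carrier 5480 (array([488. , 135.2]), array([ 60.2, 106.9]), 76.0)
wrist ring 5382 (array([505.7, 130.6]), array([ 47.4, 113.3]), 59.7) z [0.0889 0.1467]
scene carrier 567 (array([516.5, 129.4]), array([ 58.3, 158.4]), 76.1)
scene ring 427 (array([529.3, 124.2]), array([46.1, 96.7]), 58.6) z [0.062  0.1469]
ring n 89 [0.634 0.124 0.763] centre [0.5449 0.1284 0.1221] r 31.091867446899414 yaw 11.0 tilt 49.7
side carrier 332 (array([510.1, 134.1]), array([ 62.9, 161.3]), 75.9)
side ring 537 (array([509.6, 133.7]), array([125.4,  50.4]), 2.3) z [0.0611 0.1463]
ring n 227 [ 0.244  0.97  -0.008] centre [0.5099 0.1311 0.0817] r 64.63764190673828 yaw 75.9 tilt -0.5
[0.41993026 0.48192164 4.15003033]
```

Contact is at the expected height and the weight is carried. One millimetre more, then release.

Emit:
arm_command(
  fingers=[1,1,1],
  travel=[
    [0,0,0.001],
    [0,0,0.001],
    [0,0,0.001],
  ],
  dr=[
    [0,0,0],
    [0,0,0],
    [0,0,0],
  ],
  squeeze=10,
)

```text
time: 17.02
tool_pos: [0.5139, 0.1296, 0.0952]
tool_rot: [3.141, 0.003, 2.897]
contact_force: [-0.1, -0.5, 8.4]
opening: 0.0163
grip_force: 10.0
```

Emit:
arm_command(
  fingers=[0.6,0.5,0.3,0.2,0.2,0.2,0.2],
  travel=[
    [0,0,0],
    [0,0,0],
    [0,0,0],
    [0,0,0],
    [0,0,0],
    [0,0,0],
    [0,0,0],
  ],
  dr=[
    [0,0,0],
    [0,0,0],
    [0,0,0],
    [0,0,0],
    [0,0,0],
    [0,0,0],
    [0,0,0],
  ],
)

```text
time: 17.6
tool_pos: [0.5128, 0.1296, 0.0938]
tool_rot: [-3.142, -0.0, 2.897]
contact_force: [-0.9, -0.9, -0.2]
opening: 0.0369
grip_force: 0.0
```

Emit:
arm_command(
  fingers=[0.2,0.2,0.2,0.2,0.2,0.2,0.2,0.2],
  travel=[
    [0,0,-0.01],
    [0,0,-0.025],
    [0,0,-0.05],
    [0,0,-0.08],
    [0,0,-0.11],
    [0,0,-0.14],
    [0,0,-0.14],
    [0,0,-0.14],
  ],
  dr=[
    [0,0,0],
    [0,0,0],
    [0,0,0],
    [0,0,0],
    [0,0,0],
    [0,0,0],
    [0,0,0],
    [0,0,0],
  ],
)

```text
time: 18.27
tool_pos: [0.5138, 0.1297, 0.2364]
tool_rot: [3.14, 0.005, 2.897]
contact_force: [-0.9, -0.2, -1.6]
opening: 0.0365
grip_force: 0.0
```

```bash
python3 - <<'E'
from h import *
o=observe();print(o["tool_pos"],o["contact_force"])
for cam in("wrist","side"):
    c=read_camera(cam);W=cloud(c);im=c["color"].astype(int);z=W[...,2];b,g,r=im[...,0],im[...,1],im[...,2]
    near=(abs(W[...,0]-.513)<.12)&(abs(W[...,1]-.13)<.1)
    T=near&(b>90)&(r<90)&(z>.041)&(z<.055);print(cam,"carrier",rect(W[T]))
    F=near&(im.min(-1)>95)&(abs(b-r)<30)&(z>.12)&(z<.16)&(np.hypot(W[...,0]-.513,W[...,1]-.13)<.075);print("top of ring",rect(W[F]),np.percentile(z[F],[90,99]))
    F=near&(im.min(-1)>95)&(abs(b-r)<30)&(z>.06)&(z<.16)&(np.hypot(W[...,0]-.513,W[...,1]-.13)<.075)
    if cam=="side": ring(W[F]); cv2.imwrite("pics/f.png",c["color"])
E
```

```text
[0.51382979 0.12968853 0.23635608] [-0.9016562  -0.16884428 -1.58178955]
wrist carrier (array([513.2, 128.8]), array([ 60. , 158.6]), 76.1)
top of ring (array([513.2, 129.1]), array([ 15.9, 104. ]), 76.2) [0.14580534 0.14683356]
side carrier (array([511.1, 132.3]), array([ 62.7, 164.4]), 75.9)
top of ring (array([509.8, 132.8]), array([19.9, 96.9]), 76.6) [0.14143129 0.14410135]
ring n 382 [0.243 0.97  0.008] centre [0.5099 0.1317 0.0852] r 65.0750503540039 yaw 76.0 tilt 0.5
```

View pics/f.png

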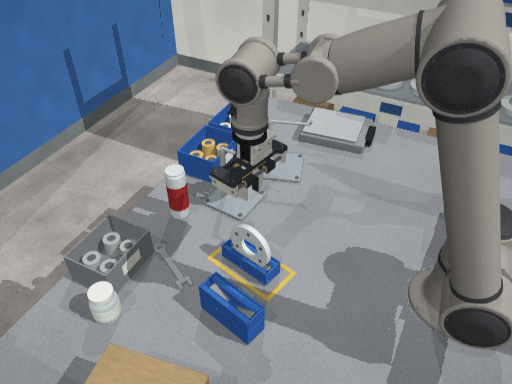

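The ring stands seated in the slot of the carrier in the bay (pixel (250,255)). It is centred within 0.5 mm and its top is at z ≈ 0.145, where 0.144 is expected. Handing in.

```bash
python3 -c "
from cell import *
print(hand_in())"
```

```text
the job is handed in; nothing more can be done
None
```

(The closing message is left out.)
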